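Load the ring-setting fixture's bushing, turn it under the claw and pin it

TASK

Load the ring-setting fixture: lower the brass-flanged bushing from its wooden nest into the bore with the notch in its flange passing the blue claw, then let go, take hold of its black wing grip again and turn it in the bore until its index hole stands over the lock hole in the block. Then take the red-headed index pin from its stand and pass it through flange and block, fully home, and leave everything released; do not disturb the finger ring, the jar or the graver.

Things in the scene. Friction and masses are not known exactly. Their poses are not given: they have to be found in the camera images.
- bore (a point): Fixed fixture: dark steel block 120 x 120 mm, 45 mm high, with a vertical through bore 38.5 mm wide in the middle of its top. This point: centre of the bore's mouth, level with the top face. z up; x points to the lock hole; the claw stands on the -x side.
- lock_hole (a point): Lock hole in the fixture's top face, 11 mm wide, right through, its axis vertical and 30 mm from the bore's axis (fixture +x); a red dot lies just outside it. This point: centre of its mouth, level with the top face. Fixture axes.
- claw (a point): Underside of the inner end of the blue claw. The claw is 12 mm wide (fixture y), overhangs from 30 to 54 mm from the bore's axis on fixture -x, its underside 10.5 and its top 15.5 mm above the block's top, on a post 43 to 54 mm from the axis. The 8 mm flange fits under it with 2.5 mm to spare and can pass it downward only at the notch.
- bushing: The loose bushing as a whole. Origin: on its axis, level with the flange's underside; z up, x points to the index hole.
- bushing_grip (a point): Loose upright bushing, 0.28 to 0.54 kg. This point: centre of its black wing grip, a bar 38 mm long (bushing y), 12 mm thick (x) and 28 mm high on the bushing's axis, to be pinched across the 12 mm. It lies 38 mm above the flange's underside, so 38 mm above point bore when seated. z up; x points to the index hole. Under the bar a 22 mm neck, 16 mm high, then the flange.
- index_hole (a point): Index hole, 11 mm wide, vertical through the bushing's brass flange (8 mm thick, about 80 mm across), 30 mm from its axis; a red dot lies between hole and neck. This point: hole's centre at the flange's underside. Bushing axes. Under the flange is a steel barrel 36 mm wide, 30 mm long with a chamfered foot. The bushing turns in the bore against friction only, no stops or clicks.
- notch (a point): Middle of the notch in the flange's rim, 60 degrees anticlockwise of the index hole seen from above, 30 mm from the axis, level with the flange's underside. It is open outwards, at least 18 mm wide beyond 27 mm from the axis. With the notch at the claw, the index hole is 120 degrees anticlockwise of the lock hole: turn 120 degrees clockwise to bring them in line.
- nest: Wooden nest, fixed, 96 x 96 mm, 36 mm high; the bushing starts hanging by its flange in its 42 mm middle hole. Origin: centre of its underside, z up.
- pin_head (a point): Loose index pin, 0.05 kg, upright: red head 16 mm wide and 30 mm high on a shank 8 mm wide, 32 mm long, with a 6 mm tapered point. This point: centre of the head, 15 mm above its underside; 23 mm above the block's top when home. Over the fixture the wing grip's near face is 24 mm from the pin's axis: open the fingers along the fixture's y there.
- pin_tip (a point): Point of the index pin, 47 mm below the centre of its head.
- stand: Dark wooden stand, fixed, 70 x 70 mm, 42 mm high; the pin starts in its 11 mm middle hole, head resting on its top. Origin: centre of its underside, z up.
- ring_center (a point): Bystander: brass finger ring, 22 mm wide, 5 mm high, lying on a steel bench block 80 x 80 x 22 mm. Its centre. Leave alone.
- jar_center (a point): Bystander: small amber jar, 48 mm wide, 55 mm high, standing on the bench. Its centre. Leave alone.
- graver_grip (a point): Bystander: graver with wooden handle, 150 mm long, lying on the bench. Middle of its handle. Leave alone.
There are look-alikes about, which are no part of the job. Leave any turquoise look-alike of the part that bears pin_head alone. Of the things that look like the bushing, the smaller one is meant.

How it is judged (in metres and radians):
On the way, in this order (a step that is already met when the one before it is completed fails the run):
1. the bushing is seated in the bore, flange down on the block, and let go (horizontal distance between bushing_grip and bore below 0.004 m and z of bushing_grip in the frame of bore below 0.0405 m and angle between bushing_grip's own z axis and vertical below 0.08 rad and contact force between the fingers and bushing below 0.3 N), for 0.1 s.
2. the bushing, still seated, has been turned until its index hole is over the lock hole (within 3 mm) (horizontal distance between index_hole and lock_hole below 0.003 m and z of bushing_grip in the frame of bore below 0.0405 m), for 0.1 s.
3. the pin is through flange and block, its point at least 20 mm below the block's top (horizontal distance between pin_tip and lock_hole below 0.003 m and z of pin_tip in the frame of lock_hole below -0.02 m), for 0.1 s.
At the end, for the whole second after the job is handed in: Bushing seated in the bore (centred within 4 mm, flange within 2.5 mm of the block, upright), index hole within 3.5 mm of the lock hole, pin upright through both, head within 2.5 mm of the flange, all released; ring, jar and graver within 15 mm of their places (horizontal distance between bushing_grip and bore below 0.004 m and z of bushing_grip in the frame of bore below 0.0405 m and angle between bushing_grip's own z axis and vertical below 0.08 rad and horizontal distance between index_hole and lock_hole below 0.0035 m and horizontal distance between pin_tip and lock_hole below 0.003 m and z of pin_tip in the frame of lock_hole below -0.0215 m and angle between pin_head's own z axis and vertical below 0.12 rad and distance of each of ring_center, jar_center, graver_grip from where it was at the start of the episode below 0.015 m); the robot touches nothing.
It fails at once if a bystander (ring, jar or graver) is moved more than 15 mm (distance of any of ring_center, jar_center, graver_grip from where it was at the start of the episode above 0.015 m).
It also fails if it takes over 72 s, if anything falls off the work surface, if the arm or the gripper's body presses on something with over 40 N, if the wrist force passes 120 N, or if a joint passes its speed limit or range.

ROBOT

A 6-joint arm with a two-finger parallel gripper is mounted at the origin on the work surface. World frame = base frame: x ahead of the robot, y to its left, z up, the work surface at z = 0. Lengths are in mm, angles in rad, forces in N, time in s.
With the tool pointing down it reaches from about 350 to 775 mm from the base axis. Payload 7.3 kg.
Tool frame: the origin (TCP) lies at the very end of the fingers, on their centre line; the grasp point (between the pads) lies 19 mm behind it; z points along the fingers, y is the line along which they close (so a half turn about z gives the same grasp; the last joint's range is limited). The gripper opens to 92 mm and grips with 3 to 60 N. Pads are 19 mm wide; open, the fingers measure 130 mm over their backs; the gripper's body (75 mm by 190 mm) begins 47 mm behind the grasp point.
Start: joints at [-1.455, 0.342, 1.524, -0, 1.275, -0.146], TCP at [135.902, -507.125, 226.741] pointing down, gripper open.
Joint ranges: [-2.53, 2.53], [-0.77, 2.02], [0.04, 2.7], [-1, 4.14], [0.28, 2.66], [-3.11, 3.11]. Speed limits (rad/s): [2.57, 2.57, 3.14, 3.14, 3.14, 3.14].

INTERFACE

Orientations are given as a 3x3 rotation matrix whose columns are the frame's x, y, z axes.
In Python, from station import robot gives the robot as it stands.
- The arm moves only by the tool move_arm, never from a script. Its argument "series" is a list of rows, each a list of 3 entries, a list of its own where there are three numbers: the shift along the tool's x, y, z in m, then the turn, a rotation vector about the tool's x, y, z in degrees, then the gripper command: -1 is shut, 1 is fully open, values between are in proportion. In form: [[[dx, dy, dz], [ax, ay, az], jaw], ...]. A call has 1 to 20 rows; each row shifts and turns the commanded pose from where the row before left it, along the tool's axes as they then stand; what a row does not reach is not made up. A row lasts 1/8 s, in which the tool goes at most 62.5 mm and 10.7 degrees, less where a joint would pass 70% of its speed; a pose out of reach is approached as far as the arm can. A call is refused whole if a number of a shift passes 0.0625 or a number of a turn 10.7, either way. A call with a gripper value outside its range is refused whole. The fingers move at their own pace and stop on an object; "grip_force" is the grip in N (left out, the last holds). Time passes only in rows, so rows that do not move let the fingers close. It gives the time, the measured TCP pose, the force, the opening and the grip force at its end, in the units of the state.
- robot.get_state(): the state, without advancing time (a new reading comes with each control period).
- robot.camera(name): name is "scene" or "top" or "wrist"; returns a dict with "img" (400x640x3 uint8, red, green, blue), "fx", "fy", "cx", "cy" (pixels), "k1" (the pictures are not rectified: a ray, as slopes to the right and down, at radius r is drawn at 1 + k1 r^2 times it, then the intrinsics apply), "T" (4x4, takes a point from camera to world coordinates). Camera axes: x right, y down, z forward; pixel columns grow to the right and rows downward; lengths in mm; the calibration is good to about 2 mm. A picture is of the moment at which its call begins. There is no depth.
- robot.job_done(): hands the job in; it is judged then, once.
Trained networks look in a picture, given as the dict that the camera call returned (one of the last four; its "shot" number tells which), for a name from the list of things; names that differ only in an ending like _2 or _b are one class to them, and where a whole thing is asked for, a point or a joint stands for the part that bears it (a point fixed in the world has none). Each returns a list of dicts, best first, with "confidence" (0 to 1); they miss things now and then, are a little off and sometimes report something else, mostly with a low value. They report only what shows in the picture. A call takes as long as a camera call. They do not tell look-alikes from the thing itself.
- robot.find_in(query, picture): "bbox" ([left, top, right, bottom] in pixels, round what is visible of it).
- robot.cut_out(query, picture): "region" (400x640 bool, what is visible of it) and "bbox" ([left, top, right, bottom] in pixels, round what is visible of it).
The state is a dict: "clock": time; "joint_positions": joint angles; "joint_velocities": joint speeds; "joint_torque": joint torques, N m; "tcp_pos": TCP position; "eef_rot": TCP orientation; "contact_force": force on the tool from outside, world axes, zero at the start; "wrist_torque": the same for the moment, N m; "finger_gap": opening from 0.0 (shut) to 1.0 (fully open); "finger_force": force on a finger pad.
Only numpy, scipy, OpenCV 4.12 (cv2) and the standard library are available. Lean on these libraries where they do the work, as an engineer would, in place of code of your own. Each camera call takes 0.05 s, during which the arm holds its last target. There are 200 camera calls.

## Working session

There is one attempt and no reset: what is moved stays moved. The work goes in short steps, Python scripts to look and compute and a tool call to move; the robot and the scene stay as the last step left them, time stands still between calls to the robot, and variables do not carry over. Pictures are saved under pics/ and viewed, at most 10 in all, crops included, and the job is handed in when it is done.

Besides the shell and the picture viewer there is one more tool, called after "Call:" as a command line: name --argument value ..., lists and objects as JSON in quotes. move_arm: Moves the arm, as the interface text tells. Its arguments: {"type":"object","properties":{"series":{"type":"array"},"grip_force":{"type":"number"}},"required":["series"]}

```bash
mkdir -p pics; cat > h.py <<'E'
import numpy as np, cv2
from station import robot
def save(p,name,crop=None,scale=1):
    im=p["img"][:,:,::-1]
    if crop: im=im[crop[1]:crop[3],crop[0]:crop[2]]
    cv2.imwrite("pics/"+name,cv2.resize(im,None,fx=scale,fy=scale,interpolation=cv2.INTER_CUBIC))
def KD(p): return np.array([[p["fx"],0,p["cx"]],[0,p["fy"],p["cy"]],[0,0,1.]]),np.array([p["k1"],0,0,0.])
def px2w(p,u,v,z):
    K,D=KD(p); T=np.array(p["T"])
    s=cv2.undistortPoints(np.array([[[u,v]]],float),K,D)[0,0]
    d=T[:3,:3]@np.array([s[0],s[1],1]); o=T[:3,3]
    return o+d*(z-o[2])/d[2]
def w2px(p,X):
    K,D=KD(p); Ti=np.linalg.inv(np.array(p["T"]))
    r=cv2.Rodrigues(Ti[:3,:3])[0]
    return cv2.projectPoints(np.array(X,float).reshape(-1,1,3),r,Ti[:3,3],K,D)[0][:,0]
E
python3 - <<'E'
from h import *
a=robot.camera("scene");b=robot.camera("top")
im=np.vstack([a["img"],b["img"]])[:,:,::-1]
cv2.imwrite("pics/a.png",cv2.resize(im,(480,600)) if 0 else a["img"][:,:,::-1])
cv2.imwrite("pics/b.png",cv2.resize(b["img"][:,:,::-1],(800,500),interpolation=cv2.INTER_CUBIC))
for n,p in(("scene",a),("top",b)):
    print(n,p["fx"],p["cx"],p["cy"],p["k1"],np.round(p["T"],3).tolist())
    for q in["bore","lock_hole","claw","bushing","bushing_grip","index_hole","notch","nest","pin_head","stand","ring_center","jar_center","graver_grip"]:
        print(q,[(np.round(d["bbox"]).astype(int).tolist(),round(d["confidence"],2)) for d in robot.find_in(q,p)][:4])
s=robot.get_state();print(s["clock"],np.round(s["eef_rot"],3).tolist())
E
```

```text
scene 505.30809073819546 327.2149208761631 198.5461141262043 -0.07098861408863472 [[-0.791, 0.442, -0.423, 988.62], [0.612, 0.573, -0.545, 586.477], [0.002, -0.69, -0.724, 811.086], [0.0, 0.0, 0.0, 1.0]]
bore [([267, 165, 352, 235], 0.74), ([272, 113, 301, 143], 0.69)]
lock_hole [([272, 165, 352, 230], 0.71)]
claw [([271, 161, 350, 233], 0.76)]
bushing [([323, 93, 366, 136], 0.86), ([271, 112, 299, 144], 0.72), ([402, 243, 454, 293], 0.69)]
bushing_grip [([325, 90, 365, 133], 0.98), ([268, 111, 302, 141], 0.58)]
index_hole [([269, 114, 301, 142], 0.66), ([323, 91, 362, 138], 0.66)]
notch [([267, 111, 302, 141], 0.77), ([319, 92, 367, 136], 0.7)]
nest [([259, 113, 311, 157], 0.69)]
pin_head [([454, 287, 465, 303], 0.73), ([428, 247, 435, 263], 0.66), ([461, 233, 468, 256], 0.52)]
stand []
ring_center []
jar_center [([320, 293, 346, 333], 0.96)]
graver_grip [([214, 239, 284, 280], 0.76), ([272, 166, 349, 230], 0.41)]
top 379.14874231142653 322.8951371938444 204.19826704852153 -0.07550541812098209 [[0.008, -0.998, 0.056, 511.456], [-1.0, -0.009, -0.015, 35.661], [0.016, -0.056, -0.998, 
[... 153 characters left out ...]
83, 379, 241], 0.66)]
bushing [([411, 222, 442, 253], 0.89), ([386, 271, 428, 316], 0.73)]
bushing_grip [([405, 224, 441, 256], 0.69), ([383, 270, 428, 316], 0.58)]
index_hole [([381, 272, 426, 313], 0.6), ([410, 222, 440, 252], 0.56)]
notch [([383, 272, 426, 313], 0.86), ([410, 224, 440, 255], 0.76), ([221, 220, 250, 254], 0.65)]
nest [([403, 218, 439, 259], 0.6)]
pin_head [([195, 227, 202, 232], 0.5)]
stand [([218, 220, 252, 252], 0.83)]
ring_center [([229, 238, 238, 239], 0.17)]
jar_center [([239, 151, 261, 166], 0.67), ([412, 225, 440, 253], 0.55)]
graver_grip [([320, 112, 331, 145], 0.69), ([409, 223, 444, 256], 0.25)]
1.4 [[0.966, 0.259, -0.0], [0.259, -0.966, -0.0], [-0.0, 0.0, -1.0]]
```

View pics/a.png

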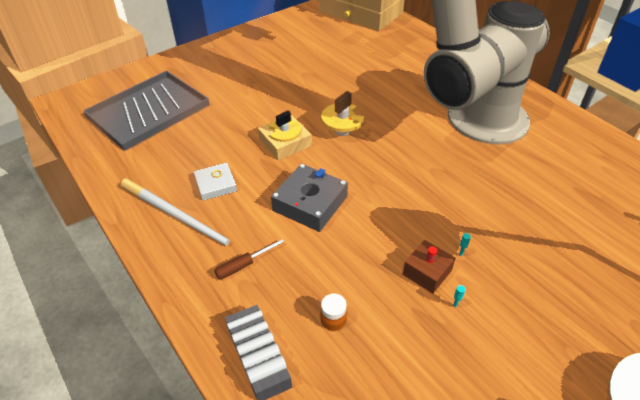

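View pics/b.png

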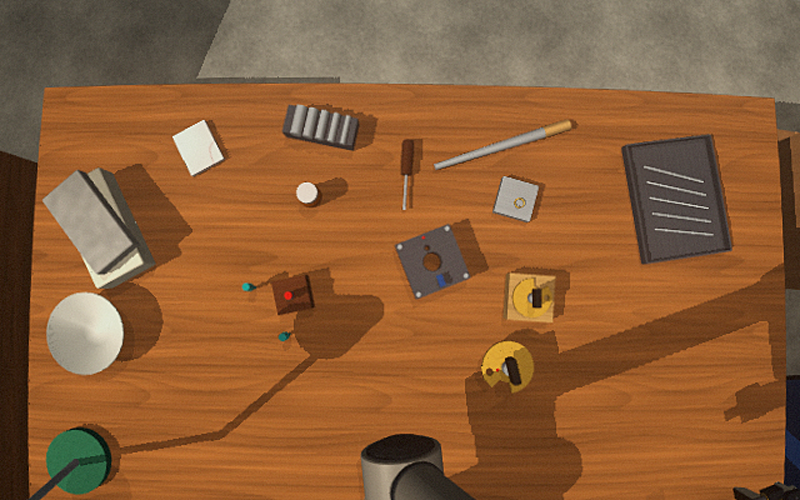

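The top view shows the nest with the small bushing near (425,237), the fixture at (345,208) and the stand with the red pin at (230,236), in raw pixels. The big bushing stands free at (405,293). The turquoise pins are the decoys.

```bash
python3 - <<'E'
from h import *
b=robot.camera("top")
for n,u,v,z in[("nest",425,237.5,36),("bush grip",430,238.5,88),("block",345.5,209,45),("bore",345,209,45),("stand",234,236,42),("pin",230.6,236,72),("jar",246,155,55),("ring",415,162,22),("graver",326,128,15)]:
    print(n,px2w(b,u,v,z).round(1))
save(b,"c.png",(300,160,460,280),5)
w=robot.camera("wrist");print(w["fx"],w["cx"],w["cy"],w["k1"]);s=robot.get_state()
T=np.eye(4);T[:3,:3]=s["eef_rot"];T[:3,3]=s["tcp_pos"];print(s["tcp_pos"],(np.linalg.inv(T)@np.array(w["T"])).round(3))
E
```

```text
nest [ 482.5 -244.2   36. ]
bush grip [ 481.7 -241.6   88. ]
block [554.1 -37.   45. ]
bore [554.1 -35.7  45. ]
stand [482.9 246.4  42. ]
pin [483.7 248.3  72. ]
jar [688.8 217.5  55. ]
ring [ 681.4 -222.8   22. ]
graver [771.1  13.7  15. ]
320.99360131792287 317.4572501133146 199.7861809203795 -0.028501838314227868
[ 135.86504557 -507.13207753  226.71063805] [[-0.00000e+00 -9.68000e-01 -2.49000e-01  6.61310e+01]
 [ 1.00000e+00 -0.00000e+00  1.00000e-03 -2.28000e-01]
 [-1.00000e-03 -2.49000e-01  9.68000e-01 -1.57288e+02]
 [ 0.00000e+00  0.00000e+00  0.00000e+00  1.00000e+00]]
```

View pics/c.png

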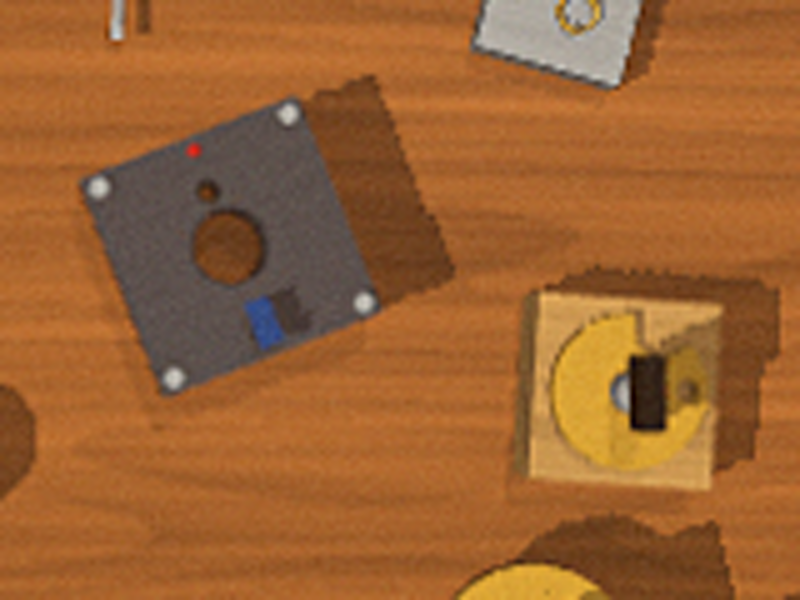

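Call:
move_arm --series '[[[0.0375,-0.0248,0.006],[0,0,0],1],[[0.0375,-0.0248,0.006],[0,0,0],1],[[0.0375,-0.0248,0.006],[0,0,0],1],[[0.0375,-0.0248,0.006],[0,0,0],1],[[0.0375,-0.0248,0.006],[0,0,0],1],[[0.0375,-0.0248,0.006],[0,0,0],1],[[0.0375,-0.0248,0.006],[0,0,0],1],[[0.0375,-0.0248,0.006],[0,0,0],1],[[0.0375,-0.0248,0.006],[0,0,0],1],[[0.0375,-0.0248,0.006],[0,0,0],1],[[0.0375,-0.0248,0.006],[0,0,0],1],[[0.0375,-0.0248,0.006],[0,0,0],1],[[0.0375,-0.0248,0.006],[0,0,0],1],[[0.0375,-0.0248,0.006],[0,0,0],1],[[0,0,0],[0,0,-9],1],[[0,0,0],[0,0,-9],1],[[0,0,0],[0,0,-9],1],[[0,0,0],[0,0,-9],1],[[0,0,0],[0,0,0],1],[[0,0,0],[0,0,0],1]]'

```text
clock: 4.0
tcp_pos: [553.2, -35.9, 142.7]
eef_rot: [[0.632, 0.775, 0.0], [0.775, -0.632, -0.0], [0.0, 0.0, -1.0]]
contact_force: [0.8, 0.7, 0.1]
finger_gap: 0.999
finger_force: 0.0
```

```bash
cat >> h.py <<'E'
def st():
    s=robot.get_state();R=np.array(s["eef_rot"]);print("t",round(s["clock"],2),"tcp",np.round(s["tcp_pos"],1),"psi",round(np.degrees(np.arctan2(R[1,0],R[0,0])),2),"tilt",np.degrees(np.arccos(-R[2,2])).round(2),"q6",s["joint_positions"][5],"gap",s["finger_gap"]);return s
E
python3 - <<'E'
from h import *
st();w=robot.camera("wrist");np.save("w1.npy",w,allow_pickle=True)
save(w,"d.png",None,1.25)
print(w2px(w,[[554,-36,45],[582,-25,45]]))
E
```

```text
t 4.0 tcp [553.2 -35.9 142.7] psi 50.83 tilt 0.0 q6 0.48068201364365143 gap 0.9993527897450053
[[318.80662676 200.00501703]
 [337.27515467 168.28733772]]
```

View pics/d.png

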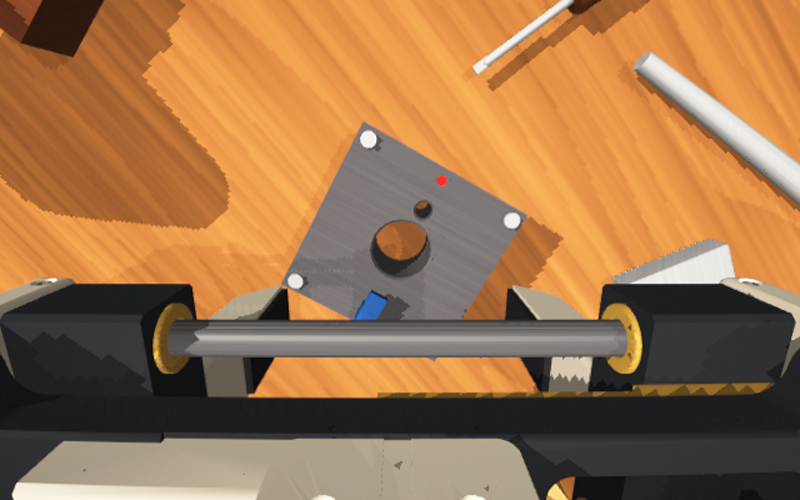

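Bore mouth is near (320,198) raw, lock hole near (338,167), as predicted to within 2 mm. I'll fit the outlines.

```bash
cat >> h.py <<'E'
from scipy.optimize import least_squares
def fitcirc(p,c,r,z,span=4,n=72,dirs=None):
    """refine circle centre (world xy at height z, known radius r) by max radial gradient"""
    g=cv2.GaussianBlur(p["img"].astype(np.float32).mean(2),(0,0),0.7)
    th=np.linspace(0,2*np.pi,n,endpoint=False) if dirs is None else dirs
    c=np.array(c,float)
    for it in range(4):
        rr=np.arange(-span,span+.01,.25)
        P=np.array([[[c[0]+(r+d)*np.cos(t),c[1]+(r+d)*np.sin(t),z] for d in rr] for t in th])
        uv=w2px(p,P).reshape(len(th),len(rr),2).astype(np.float32)
        G=np.gradient(cv2.remap(g,uv[...,0],uv[...,1],cv2.INTER_CUBIC),axis=1)
        k=G.argmax(1);d=rr[k];wt=G.max(1)
        E=np.c_[np.cos(th),np.sin(th)]
        ok=wt>0.3*np.median(wt)
        f=lambda x:(E[ok]@x[:2]+x[2]-d[ok])
        s=least_squares(f,[0,0,0],loss="soft_l1",f_scale=.5);c=c+s.x[:2]
        if it<3: span=max(2,span*.7)
    return c,s.x[2],np.median(np.abs(s.fun))
E
python3 - <<'E'
from h import *
w=np.load("w1.npy",allow_pickle=True).item()
b,dr,e=fitcirc(w,px2w(w,320,198.5,45)[:2],19.25,45);print(b,dr,e)
l,dr,e=fitcirc(w,px2w(w,338,167,45)[:2],5.5,45,3);print(l,dr,e)
print(np.hypot(*(l-b)),np.degrees(np.arctan2(*(l-b)[::-1])))
riv=[px2w(w,u/1.25,v/1.25,45)[:2] for u,v in((368,139),(512,220),(295,281))];print(np.array(riv).round(1),"riv mid",(riv[1]+riv[2])/2)
d=riv[0]-riv[2];print(np.degrees(np.arctan2(d[1],d[0])),np.hypot(*d)); d=riv[0]-riv[1];print(np.degrees(np.arctan2(d[1],d[0]))-90,np.hypot(*d))
print(px2w(w,441/1.25,181/1.25,45))
im=w["img"][:,:,::-1].copy()
im=cv2.resize(im,None,fx=4,fy=4,interpolation=cv2.INTER_CUBIC)
for c,r in((b,19.25),(l,5.5)):
    q=w2px(w,[[c[0]+r*np.cos(t),c[1]+r*np.sin(t),45] for t in np.linspace(0,6.28,60)])
    cv2.polylines(im,[np.int32(q*4+1.5)],True,(0,255,0),1)
cv2.imwrite("pics/e.png",im[560:1040,1000:1640])
E
```

```text
[555.47435357 -35.90632465] 0.5437346485511041 0.24834874476247387
[582.96277901 -24.53121953] 0.3161242666454189 0.12976539863955358
29.749059637552485 22.48047414829173
[[583.9  30.4]
 [623.4 -66.8]
 [486.6  -8.8]] riv mid [555.02362083 -37.78165266]
21.9601233430224 104.87863448036877
22.118609889428342 104.94916816504889
[603.01920469 -18.10456869  45.        ]
```

View pics/e.png

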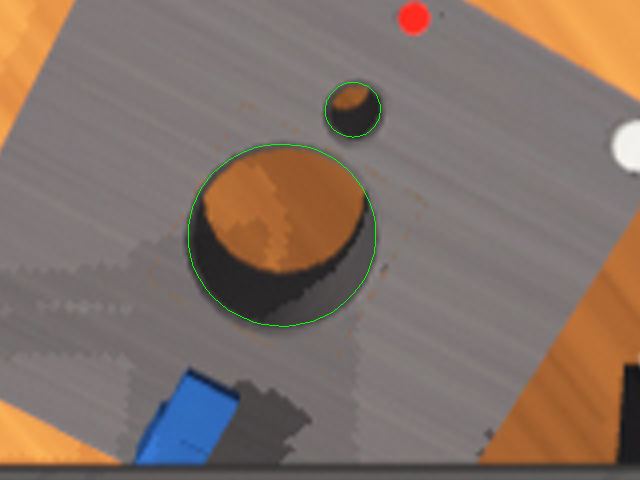

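The overlaid fit sits on the bore and lock hole rims. Fixture yaw is about 22.2°. I'll take a second view at another yaw to cancel any camera-to-tool bias.

Call:
move_arm --series '[[[0,0,0],[0,0,-10],1],[[0,0,0],[0,0,-10],1],[[0,0,0],[0,0,-10],1],[[0,0,0],[0,0,-10],1],[[0,0,0],[0,0,-10],1],[[0,0,0],[0,0,-10],1],[[0,0,0],[0,0,-10],1],[[0,0,0],[0,0,-10],1],[[0,0,0],[0,0,-10],1],[[0,0,0],[0,0,-10],1],[[0,0,0],[0,0,-10],1],[[0,0,0],[0,0,-10],1],[[0,0,0],[0,0,-9.2],1],[[0,0,0],[0,0,0],1],[[0,0,0],[0,0,0],1]]'

```text
clock: 5.92
tcp_pos: [553.1, -35.9, 142.7]
eef_rot: [[-1.0, 0.0, 0.0], [0.0, 1.0, -0.0], [-0.0, -0.0, -1.0]]
contact_force: [-0.1, 0.7, 0.5]
finger_gap: 0.998
finger_force: 0.0
```

```bash
python3 - <<'E'
from h import *
s=st();w=robot.camera("wrist");np.save("w2.npy",w,allow_pickle=True)
w1=np.load("w1.npy",allow_pickle=True).item()
b,dr,e=fitcirc(w,[555,-36],19.25,45);print(b,dr,e)
l,dr,e=fitcirc(w,[583,-24.5],5.5,45,3);print(l,dr,e)
print(np.hypot(*(l-b)),np.degrees(np.arctan2(*(l-b)[::-1])))
# solve p + R(psi) e = meas
A=[];B=[]
for psi,m in((50.83,(555.47,-35.91)),(180.0,b)):
    c,q=np.cos(np.radians(psi)),np.sin(np.radians(psi))
    A+=[[1,0,c,q],[0,1,q,-c]];B+=list(m)
print("p,e",np.linalg.solve(A,B).round(2))
E
```

```text
t 5.92 tcp [553.1 -35.9 142.7] psi 179.98 tilt 0.0 q6 -1.7734297412892714 gap 0.9980778867874986
[553.83239431 -36.69674102] 0.44557887491553394 0.20451234911873234
[581.90916429 -25.44043343] 0.3991670954239738 0.14656710777107812
30.249123506544816 21.846430375862077
p,e [554.84 -36.69   1.01  -0.  ]
```

Call:
move_arm --series '[[[0.0178,-0.052,0],[0,0,0],1],[[0.0178,-0.052,0],[0,0,0],1],[[0.0178,-0.052,0],[0,0,0],1],[[0.0178,-0.051,0],[0,0,0],1],[[0,0,0],[0,0,0],1],[[0,0,0],[0,0,0],1]]'

```text
clock: 6.72
tcp_pos: [482.6, -242.8, 142.6]
eef_rot: [[-1.0, -0.002, -0.0], [-0.002, 1.0, 0.0], [0.0, 0.0, -1.0]]
contact_force: [0.2, 0.6, -0.8]
finger_gap: 1.0
finger_force: 0.0
```

```bash
python3 - <<'E'
from h import *
s=st();w=robot.camera("wrist");np.save("w3.npy",w,allow_pickle=True)
print(w2px(w,[[482,-243,88],[482,-243,44],[482,-273,44]]))
im=cv2.resize(w["img"][:,:,::-1],None,fx=3,fy=3,interpolation=cv2.INTER_CUBIC)
cv2.imwrite("pics/f.png",im[300:850,560:1360])
E
```

```text
t 6.72 tcp [ 482.6 -242.8  142.6] psi -179.91 tilt 0.03 q6 -2.1807325104628648 gap 1.000449219965963
[[317.27692343 216.83690336]
 [317.30657027 200.74424197]
 [280.91001111 200.69585033]]
```

View pics/f.png

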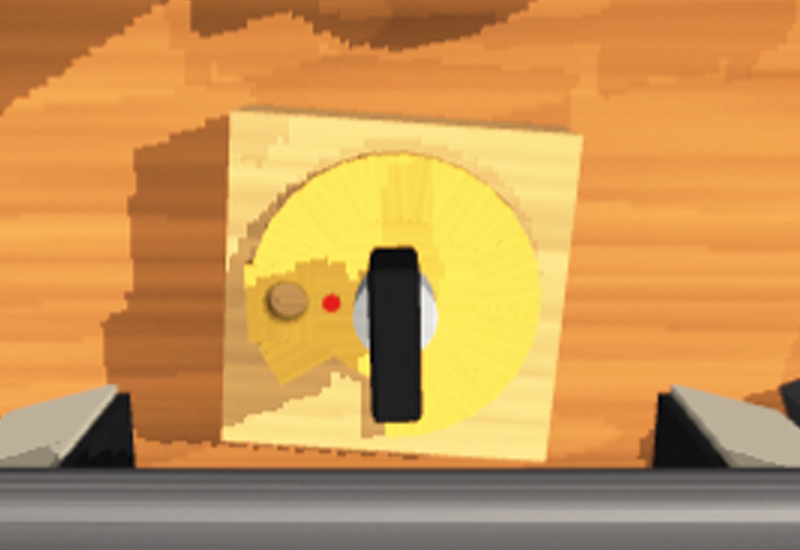

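```bash
python3 - <<'E'
from h import *
w=np.load("w3.npy",allow_pickle=True).item()
f=lambda x,y,z:px2w(w,(x+560.5)/3-.33,(y+300.5)/3-.33,z)[:2]
h=f(286,301,44);d=f(331,303,44)
print("hole",h,"dot",d,np.degrees(np.arctan2(*(h-d)[::-1])))
print("bar top",f(396,344,88),[f(x,y,88) for x,y in((371,268),(419,268),(421,421),(373,421))])
P=np.array([f(x,y,44) for x,y in((541,300),(535,250),(500,190),(460,166),(400,152),(340,162),(290,195),(262,235),(440,433),(490,408),(525,360),(400,437))])
s=least_squares(lambda c:np.hypot(*(P-c[:2]).T)-c[2],[482,-243,40],loss="soft_l1");print("flange",s.x,s.fun.round(1))
v=h-s.x[:2];print(np.hypot(*v),np.degrees(np.arctan2(*v[::-1])))
E
```

```text
hole [ 481.5511543  -272.22383732] dot [ 482.10183753 -259.86990295] -92.55230047491945
bar top [ 480.31256914 -242.15585512] [array([ 462.42063934, -247.82842365]), array([ 462.40584226, -237.01185313]), array([ 499.22124789, -236.23934071]), array([ 499.23628115, -247.51938027])]
flange [ 481.35959881 -242.17838073   40.55879908] [-0.6 -0.2  0.7  0.  -0.   0.1 -0.1 -0.2  0.5  0.7 -0.5 -0.3]
30.046067214960285 -89.63471440697194
```

Call:
move_arm --series '[[[0.0006,0.0006,0.03],[0,0,0],0.2],[[0,0,0.03],[0,0,0],0.2],[[0,0,0.015],[0,0,0],0.2],[[0,0,0.005],[0,0,0],0.2],[[0,0,0],[0,0,0],-1],[[0,0,0],[0,0,0],-1],[[0,0,0],[0,0,0],-1],[[0,0,0],[0,0,0],-1],[[0,0,0],[0,0,0],-1]]' --grip_force 40

```text
clock: 7.9
tcp_pos: [482.1, -242.6, 62.9]
eef_rot: [[-1.0, -0.003, 0.0], [-0.003, 1.0, -0.0], [-0.0, -0.0, -1.0]]
contact_force: [-0.4, 0.2, 1.1]
finger_gap: 0.133
finger_force: 39.9
```

Call:
move_arm --series '[[[0,0,-0.01],[0,0,0],-1],[[0,0,-0.03],[0,0,0],-1],[[0,0,-0.03],[0,0,0],-1],[[0,0,-0.02],[0,0,0],-1],[[-0.0127,0.036,0],[0,0,0],-1],[[-0.014,0.04,0],[0,0,0],-1],[[-0.014,0.04,0],[0,0,0],-1],[[-0.014,0.04,0],[0,0,0],-1],[[-0.0135,0.04,0],[0,0,0],-1],[[-0.004,0.01,0],[0,0,0],-1],[[0,0,0],[0,0,0],-1]]'

```text
clock: 9.28
tcp_pos: [553.4, -35.9, 152.6]
eef_rot: [[-1.0, -0.005, -0.001], [-0.005, 1.0, -0.0], [0.001, -0.0, -1.0]]
contact_force: [0.1, -0.4, -3.4]
finger_gap: 0.13
finger_force: 39.9
```

Call:
move_arm --series '[[[0,0,0],[0,0,9.8],-1],[[0,0,0],[0,0,9.8],-1],[[0,0,0],[0,0,9.8],-1],[[0,0,0],[0,0,9.8],-1],[[0,0,0],[0,0,9.8],-1],[[0,0,0],[0,0,9.8],-1],[[0,0,0],[0,0,9.8],-1],[[0,0,0],[0,0,9.8],-1],[[0,0,0],[0,0,9.8],-1],[[0,0,0],[0,0,9.8],-1],[[0,0,0],[0,0,9.8],-1],[[0,0,0],[0,0,9.8],-1],[[0,0,0],[0,0,9.8],-1],[[0,0,0],[0,0,0],-1],[[0,0,0],[0,0,0],-1]]'

```text
clock: 11.15
tcp_pos: [553.3, -37.1, 152.7]
eef_rot: [[0.603, 0.798, -0.0], [0.798, -0.603, -0.0], [-0.0, -0.0, -1.0]]
contact_force: [0.1, -0.0, -3.3]
finger_gap: 0.13
finger_force: 39.9
```

```bash
python3 - <<'E'
from h import *
s=st();print(s["contact_force"]);w=robot.camera("wrist");np.save("w4.npy",w,allow_pickle=True)
im=cv2.resize(w["img"][:,:,::-1],None,fx=2,fy=2,interpolation=cv2.INTER_CUBIC)
cv2.imwrite("pics/g.png",im[100:600,250:1030])
E
```

```text
t 11.15 tcp [553.3 -37.1 152.7] psi 52.93 tilt 0.02 q6 0.4421238928790239 gap 0.12975235889701844
[ 0.14309083 -0.02672901 -3.34569279]
```

View pics/g.png

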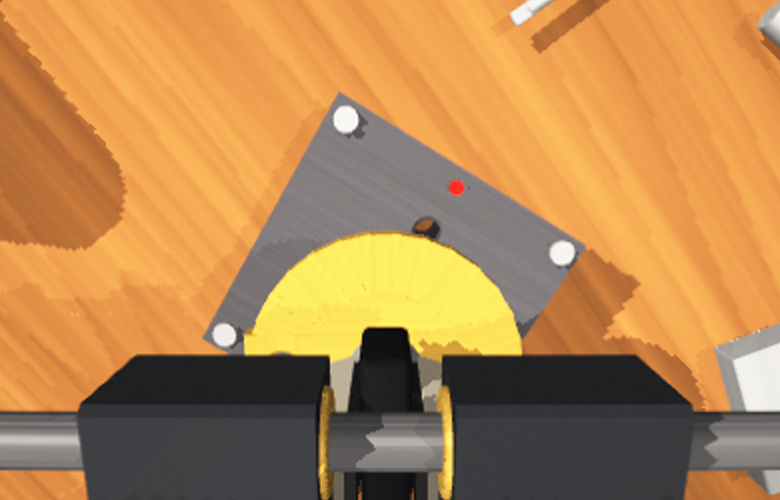

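```bash
python3 - <<'E'
from h import *
w=np.load("w4.npy",allow_pickle=True).item()
w["img"]=255-w["img"]
for a in((-60,60),(-70,50),(-50,70)):
    print(fitcirc(w,[553.3,-37.1],40,133.8,dirs=np.radians(np.linspace(a[0]+52.9,a[1]+52.9,50))))
psi=np.radians(52.1);x=np.array([np.cos(psi),np.sin(psi)]);print("bias",x)
d=np.array([1.54,.41]);print("tool dx,dy",d@x,d@np.array([x[1],-x[0]]))
E
```

```text
(array([552.85252656, -36.68353552]), np.float64(-0.12121899844844598), np.float64(0.1232682282755572))
(array([552.70905021, -36.85384408]), np.float64(0.05251674971063751), np.float64(0.12436351213270838))
(array([552.91178458, -36.45485659]), np.float64(-0.3464495974501277), np.float64(0.0977068277900302))
bias [0.6142852  0.78908408]
tool dx,dy 1.2695236829345957 0.963332558604857
```

Call:
move_arm --series '[[[0.0017,0.0012,0.01],[0,0,0.8],-1],[[0,0,0.015],[0,0,0],-1],[[0,0,0.015],[0,0,0],-1],[[0,0,0.006],[0,0,0],-1],[[0,0,0.003],[0,0,0],-1],[[0,0,0.003],[0,0,0],-1],[[0,0,0.003],[0,0,0],-1],[[0,0,0],[0,0,0],-1]]'

```text
clock: 12.2
tcp_pos: [555.5, -35.6, 97.7]
eef_rot: [[0.616, 0.788, -0.0], [0.788, -0.616, -0.0], [-0.0, -0.0, -1.0]]
contact_force: [0.3, -0.9, -4.2]
finger_gap: 0.127
finger_force: 39.9
```

Call:
move_arm --series '[[[-0.0007,0.0002,0.002],[0,0,0],-1],[[0,0,0.002],[0,0,0],-1],[[0,0,0.002],[0,0,0],-1],[[0,0,0],[0,0,0],-1]]'

```text
clock: 12.7
tcp_pos: [555.1, -36.3, 91.5]
eef_rot: [[0.616, 0.788, -0.0], [0.788, -0.616, -0.0], [-0.0, -0.0, -1.0]]
contact_force: [-0.1, -0.7, -3.4]
finger_gap: 0.133
finger_force: 39.9
```

Call:
move_arm --series '[[[0,0,0.002],[0,0,0],-1],[[0,0,0.002],[0,0,0],-1],[[0,0,0.002],[0,0,0],-1],[[0,0,0.002],[0,0,0],-1],[[0,0,0],[0,0,0],-1]]'

```text
clock: 13.32
tcp_pos: [555.2, -36.3, 83.5]
eef_rot: [[0.616, 0.788, -0.0], [0.788, -0.616, -0.0], [-0.0, -0.0, -1.0]]
contact_force: [-0.4, 0.2, -3.5]
finger_gap: 0.129
finger_force: 39.9
```

Past the claw top with no contact. Now the seat.

Call:
move_arm --series '[[[0,0,0.003],[0,0,0],-1],[[0,0,0.003],[0,0,0],-1],[[0,0,0.002],[0,0,0],-1],[[0,0,0.002],[0,0,0],-1],[[0,0,0.001],[0,0,0],-1],[[0,0,0],[0,0,0],-1]]'

```text
clock: 14.08
tcp_pos: [555.3, -36.3, 72.6]
eef_rot: [[0.616, 0.788, -0.0], [0.788, -0.616, -0.0], [-0.0, -0.0, -1.0]]
contact_force: [-0.8, -0.0, -3.8]
finger_gap: 0.128
finger_force: 39.9
```

Call:
move_arm --series '[[[0,0,0.0006],[0,0,0],-1],[[0,0,0],[0,0,0],-0.5],[[0,0,0],[0,0,0],-0.5],[[0,0,0],[0,0,0],-0.5],[[0,0,0],[0,0,0],-0.5],[[0,0,0],[0,0,0],-0.5]]'

```text
clock: 14.82
tcp_pos: [555.3, -36.4, 72.2]
eef_rot: [[0.616, 0.788, 0.0], [0.788, -0.616, -0.0], [-0.0, 0.0, -1.0]]
contact_force: [-0.2, 0.2, 0.1]
finger_gap: 0.253
finger_force: 0.0
```

```bash
python3 - <<'E'
from h import *
s=st();print(s["contact_force"],s["finger_force"]);w=robot.camera("wrist");np.save("w5.npy",w,allow_pickle=True)
w["img"]=255-w["img"]
print(fitcirc(w,[555,-36.5],40,53,dirs=np.radians(np.linspace(-55+52,55+52,50))))
E
```

```text
t 14.82 tcp [555.3 -36.4  72.2] psi 52.0 tilt 0.01 q6 0.46026722933358877 gap 0.25319400292004923
[-0.21037289  0.22373004  0.14798877] 0.0
(array([554.73696001, -36.20473366]), np.float64(0.12671726481811588), np.float64(0.09526352366959683))
```

Call:
move_arm --series '[[[0,0,0],[0,0,0],-1],[[0,0,0],[0,0,0],-1],[[0,0,0],[0,0,0],-1],[[0,0,0],[0,0,0],-1],[[0,0,0],[0,0,6],-1],[[0,0,0],[0,0,6],-1],[[0,0,0],[0,0,6],-1],[[0,0,0],[0,0,6],-1],[[0,0,0],[0,0,6],-1],[[0,0,0],[0,0,0],-1]]' --grip_force 40

```text
clock: 16.12
tcp_pos: [555.2, -36.3, 72.1]
eef_rot: [[0.927, 0.375, -0.0], [0.375, -0.927, -0.0], [-0.0, -0.0, -1.0]]
contact_force: [0.6, 0.2, -0.3]
finger_gap: 0.128
finger_force: 40.0
```

Call:
move_arm --series '[[[0,0,0],[0,0,9],-1],[[0,0,0],[0,0,9],-1],[[0,0,0],[0,0,9],-1],[[0,0,0],[0,0,9],-1],[[0,0,0],[0,0,9],-1],[[0,0,0],[0,0,9],-1],[[0,0,0],[0,0,9],-1],[[0,0,0],[0,0,9],-1],[[0,0,0],[0,0,9],-1],[[0,0,0],[0,0,9],-1],[[0,0,0],[0,0,0],-1],[[0,0,0],[0,0,0],-0.5],[[0,0,0],[0,0,0],-0.4],[[0,0,0],[0,0,0],-0.4],[[0,0,0],[0,0,0],-0.4],[[0,0,-0.02],[0,0,0],-0.4],[[0,0,-0.04],[0,0,0],-0.4],[[0,0,-0.04],[0,0,0],0],[[0,0,0],[0,0,0],1],[[0,0,0],[0,0,0],1]]'

```text
clock: 18.62
tcp_pos: [554.7, -36.2, 171.4]
eef_rot: [[0.375, -0.927, -0.001], [-0.927, -0.375, 0.0], [-0.001, 0.001, -1.0]]
contact_force: [-1.1, -0.1, -0.3]
finger_gap: 0.579
finger_force: 0.0
```

```bash
python3 - <<'E'
from h import *
s=st();w=robot.camera("wrist");np.save("w6.npy",w,allow_pickle=True)
print(w2px(w,[[582.6,-25.4,53]]))
im=cv2.resize(w["img"][:,:,::-1],None,fx=2.5,fy=2.5,interpolation=cv2.INTER_CUBIC)
cv2.imwrite("pics/i.png",im[100:680,400:1200])
E
```

```text
t 18.62 tcp [554.7 -36.2 171.4] psi -67.99 tilt 0.06 q6 2.5544448503782817 gap 0.5785849698091562
[[282.85768375 194.49917457]]
```

View pics/i.png

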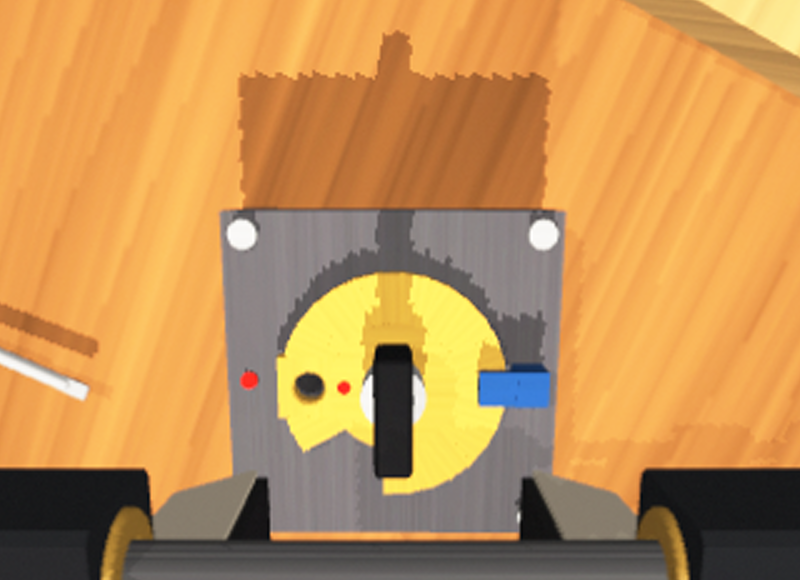

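Seated, and the index hole stands at (283.6,194.8), within about 0.6 mm of the lock hole's predicted place. Now the pin.

Call:
move_arm --series '[[[0,0,0],[0,0,-10],0],[[0,0,0],[0,0,-10],0],[[0,0,0],[0,0,-10],0],[[0,0,0],[0,0,-10],0],[[0,0,0],[0,0,-10],0],[[0,0,0],[0,0,-10],0],[[0,0,0],[0,0,-10],0],[[0,0,0],[0,0,-10],0],[[0,0,0],[0,0,-10],0],[[0,0,0],[0,0,0],0],[[0.0065,-0.0483,0],[0,0,0],0],[[0.0065,-0.0483,0],[0,0,0],0],[[0.0065,-0.0483,0],[0,0,0],0],[[0.0065,-0.0483,0],[0,0,0],0],[[0.0065,-0.0483,0.015],[0,0,0],0],[[0.0065,-0.0483,0.015],[0,0,0],0],[[0,0,0],[0,0,0],0],[[0,0,0],[0,0,0],0]]'

```text
clock: 20.92
tcp_pos: [482.8, 246.6, 141.7]
eef_rot: [[0.928, 0.373, -0.001], [0.373, -0.928, -0.001], [-0.001, 0.0, -1.0]]
contact_force: [0.4, 0.2, 0.4]
finger_gap: 0.497
finger_force: 0.0
```

```bash
python3 - <<'E'
from h import *
w6=np.load("w6.npy",allow_pickle=True).item()
h=px2w(w6,283.4,194.6,53)[:2];print("hole",h,"corr",h-np.array([.37,-.93]))
s=st();w=robot.camera("wrist");np.save("w7.npy",w,allow_pickle=True)
i=w["img"].astype(int);m=((i[...,0]>130)&(i[...,1]<60)&(i[...,2]<60)).astype(np.uint8)
n,l,stt,c=cv2.connectedComponentsWithStats(m)
for k in range(1,n):
    if stt[k,4]>20: print(stt[k],c[k],px2w(w,*c[k],72))
print(w2px(w,[[483,247.5,72],[483,247.5,42]]))
im=cv2.resize(w["img"][:,:,::-1],None,fx=2.5,fy=2.5,interpolation=cv2.INTER_CUBIC)
cv2.imwrite("pics/j.png",im[100:680,400:1200])
E
```

```text
hole [582.12349482 -25.49363679] corr [581.75349482 -24.56363679]
t 20.93 tcp [482.8 246.6 141.7] psi 21.91 tilt 0.06 q6 1.519729409591515 gap 0.49745268824733885
[303 194  21  22 368] [312.91032609 204.48641304] [485.33537988 251.32970266  72.        ]
[[316.57358309 209.19925314]
 [316.62946394 199.08422442]]
```

View pics/j.png

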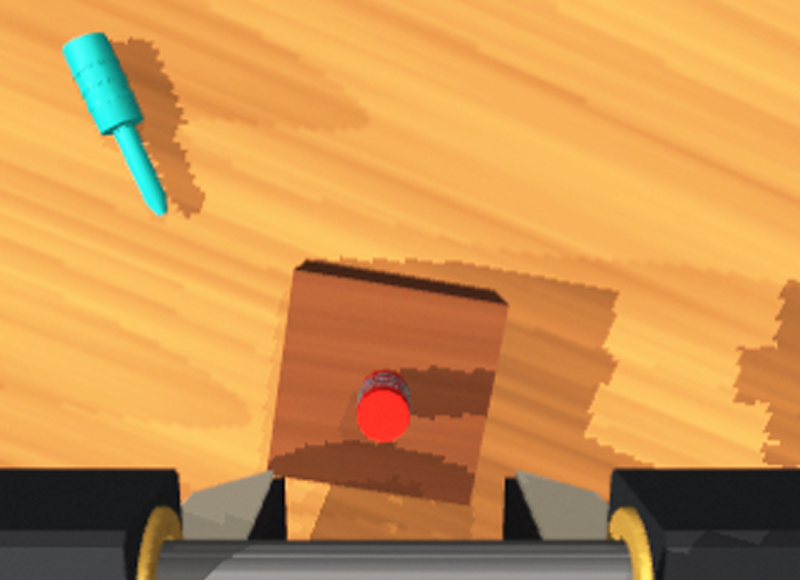

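The red pin head's top disk is centred near (313,205.5) raw. The turquoise decoy lies well away, at upper left.

Call:
move_arm --series '[[[0.0021,-0.0034,0.03],[0,0,0],0],[[0,0,0.03],[0,0,0],0],[[0,0,0.02],[0,0,0],0],[[0,0,0.01],[0,0,0],0],[[0,0,0.005],[0,0,0],0],[[0,0,0],[0,0,0],-1],[[0,0,0],[0,0,0],-1],[[0,0,0],[0,0,0],-1],[[0,0,0],[0,0,0],-1],[[0,0,0],[0,0,0],-1],[[0,0,0],[0,0,0],-1],[[0,0,0],[0,0,0],-1]]' --grip_force 15

```text
clock: 22.48
tcp_pos: [483.8, 251.0, 47.4]
eef_rot: [[0.927, 0.375, 0.001], [0.375, -0.927, 0.0], [0.001, 0.0, -1.0]]
contact_force: [-0.2, -0.4, 5.8]
finger_gap: 0.17
finger_force: 15.0
```

Call:
move_arm --series '[[[0,0,-0.005],[0,0,0],-1],[[0,0,-0.02],[0,0,0],-1],[[0,0,-0.03],[0,0,0],-1],[[0,0,-0.03],[0,0,0],-1],[[0,0,-0.025],[0,0,0],-1],[[0,0,0],[0,0,0],-1]]'

```text
clock: 23.22
tcp_pos: [484.4, 251.3, 158.6]
eef_rot: [[0.927, 0.375, 0.003], [0.375, -0.927, 0.001], [0.004, 0.0, -1.0]]
contact_force: [-0.6, -1.0, -1.2]
finger_gap: 0.171
finger_force: 15.0
```

```bash
python3 - <<'E'
from h import *
s=st();print(s["contact_force"],s["finger_force"])
w=robot.camera("wrist");np.save("w8.npy",w,allow_pickle=True)
i=w["img"].astype(int);m=((i[...,0]>130)&(i[...,1]<60)&(i[...,2]<60)).astype(np.uint8)
n,l,stt,c=cv2.connectedComponentsWithStats(m);print([stt[k] for k in range(1,n) if stt[k,4]>15])
t=np.array(s["tcp_pos"])
for dz,nm in((24.6,"head top"),(-5.4,"underside"),(-43.4,"tip")):print(nm,w2px(w,[t+[0,0,dz]]))
im=cv2.resize(w["img"][:,:,::-1],None,fx=3,fy=3,interpolation=cv2.INTER_CUBIC)
cv2.imwrite("pics/k.png",im[350:950,560:1360])
E
```

```text
t 23.23 tcp [484.4 251.3 158.6] psi 22.0 tilt 0.21 q6 1.5248730698378847 gap 0.17109528429929985
[-0.56592769 -1.03558944 -1.24445897] 14.99971479177475
[array([316, 230,   9,   4,  21], dtype=int32), array([307, 251,  22,   5,  78], dtype=int32)]
head top [[317.91876683 268.09876154]]
underside [[317.79089195 243.12815461]]
tip [[317.67932938 221.3490937 ]]
```

View pics/k.png

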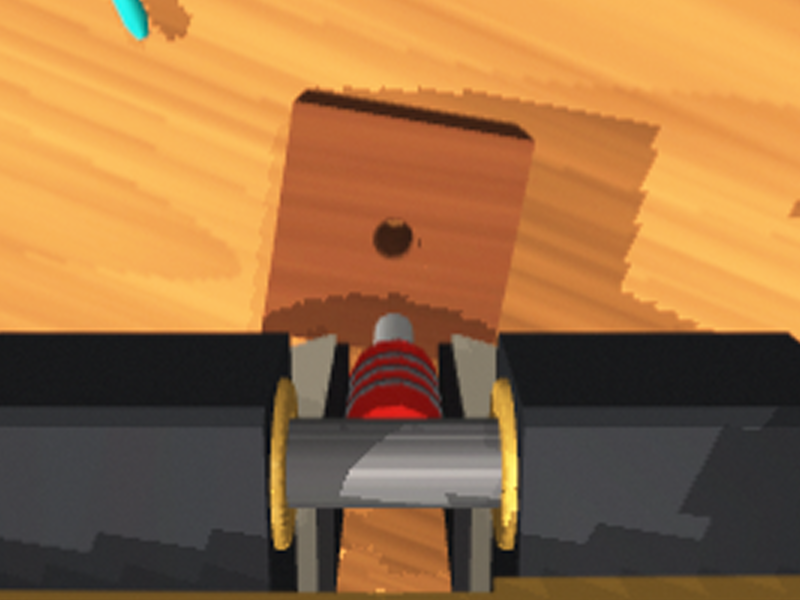

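The pin is held upright and centred in the pads, its tip at (318,221) where predicted. Carry it over.

Call:
move_arm --series '[[[-0.001,0.0245,0],[0,0,0],-1],[[-0.0022,0.049,0],[0,0,0],-1],[[-0.0022,0.049,0],[0,0,0],-1],[[-0.0022,0.049,0],[0,0,0],-1],[[-0.0022,0.049,0],[0,0,0],-1],[[-0.0022,0.049,0],[0,0,0],-1],[[-0.0011,0.0235,0],[0,0,0],-1],[[0,0,0],[0,0,0],-1],[[0,0,0],[0,0,0],-1],[[0,0,0],[0,0,0],-1]]'

```text
clock: 24.52
tcp_pos: [580.7, -24.2, 157.0]
eef_rot: [[0.927, 0.376, -0.001], [0.376, -0.927, 0.0], [-0.0, -0.0, -1.0]]
contact_force: [-0.8, -0.6, -0.2]
finger_gap: 0.169
finger_force: 15.0
```

```bash
python3 - <<'E'
from h import *
s=st();w=robot.camera("wrist");np.save("w9.npy",w,allow_pickle=True)
for c in((582,-25),(583,-26)):print(fitcirc(w,c,5.5,53,3))
w6=np.load("w6.npy",allow_pickle=True).item()
print("w6",fitcirc(w6,(582,-25.4),5.5,53,3))
E
```

```text
t 24.52 tcp [580.7 -24.2 157. ] psi 22.1 tilt 0.03 q6 1.0114698156096131 gap 0.1694883667156278
(array([582.83172188, -24.58505358]), np.float64(-0.2637252900763288), np.float64(0.22140208979175277))
(array([582.75419713, -24.56391023]), np.float64(-0.22951036844186778), np.float64(0.23827317916946628))
w6 (array([582.25160654, -25.34198255]), np.float64(-0.09477434775446966), np.float64(0.1420966598590176))
```

Call:
move_arm --series '[[[0.0011,0.0013,0.01],[0,0,0],-1],[[0,0,0.02],[0,0,0],-1],[[0,0,0.02],[0,0,0],-1],[[0,0,0.01],[0,0,0],-1],[[0,0,0],[0,0,0],-1],[[0,0,0],[0,0,0],-1]]'

```text
clock: 25.32
tcp_pos: [583.1, -26.5, 97.7]
eef_rot: [[0.927, 0.375, 0.001], [0.375, -0.927, -0.0], [0.001, 0.001, -1.0]]
contact_force: [0.3, 0.1, -0.9]
finger_gap: 0.171
finger_force: 15.0
```

Call:
move_arm --series '[[[-0.0003,-0.0015,0],[0,0,0],-1],[[0,0,0],[0,0,0],-1],[[0,0,0],[0,0,0],-1]]'

```text
clock: 25.7
tcp_pos: [581.9, -25.1, 97.4]
eef_rot: [[0.927, 0.375, 0.0], [0.375, -0.927, -0.0], [0.0, 0.0, -1.0]]
contact_force: [-0.7, -0.0, -0.4]
finger_gap: 0.171
finger_force: 15.0
```

Call:
move_arm --series '[[[0.0002,0,0.004],[0,0,0],-1],[[0,0,0.003],[0,0,0],-1],[[0,0,0.003],[0,0,0],-1],[[0,0,0.003],[0,0,0],-1],[[0,0,0],[0,0,0],-1]]'

```text
clock: 26.32
tcp_pos: [581.8, -25.0, 83.8]
eef_rot: [[0.927, 0.375, -0.001], [0.375, -0.927, 0.0], [-0.001, -0.0, -1.0]]
contact_force: [-1.0, -0.1, -1.0]
finger_gap: 0.167
finger_force: 15.0
```

Call:
move_arm --series '[[[0.0002,0.0003,0.002],[0,0,0],-1],[[0,0,0.002],[0,0,0],-1],[[0,0,0.002],[0,0,0],-1],[[0,0,0.003],[0,0,0],-1],[[0,0,0],[0,0,0],-1]]'

```text
clock: 26.95
tcp_pos: [582.1, -25.3, 74.8]
eef_rot: [[0.927, 0.375, -0.001], [0.375, -0.927, 0.0], [-0.001, -0.0, -1.0]]
contact_force: [0.0, -0.6, -0.5]
finger_gap: 0.167
finger_force: 15.0
```

Call:
move_arm --series '[[[0,0,0.004],[0,0,0],-1],[[0,0,0.004],[0,0,0],-1],[[0,0,0.004],[0,0,0],-1],[[0,0,0.002],[0,0,0],-1],[[0,0,0.001],[0,0,0],-1],[[0,0,0],[0,0,0],-1]]'

```text
clock: 27.7
tcp_pos: [582.3, -25.3, 60.1]
eef_rot: [[0.927, 0.375, 0.0], [0.375, -0.927, -0.0], [-0.0, 0.0, -1.0]]
contact_force: [0.2, 0.6, -0.7]
finger_gap: 0.172
finger_force: 15.0
```

Call:
move_arm --series '[[[0,0,0.001],[0,0,0],-1],[[0,0,0.0005],[0,0,0],-1],[[0,0,0],[0,0,0],-1],[[0,0,0],[0,0,0],-0.3],[[0,0,0],[0,0,0],-0.3],[[0,0,0],[0,0,0],-0.3],[[0,0,0],[0,0,0],-0.3],[[0,0,-0.01],[0,0,0],-0.3],[[0,0,-0.03],[0,0,0],-0.3],[[0,0,-0.04],[0,0,0],-0.3],[[0,0,-0.03],[0,0,0],-0.3],[[0,0,0],[0,0,0],-0.3],[[0,0,0],[0,0,0],-0.3]]'

```text
clock: 29.32
tcp_pos: [581.8, -25.2, 168.2]
eef_rot: [[0.927, 0.375, -0.001], [0.375, -0.927, 0.0], [-0.001, -0.0, -1.0]]
contact_force: [0.4, 1.3, -0.7]
finger_gap: 0.35
finger_force: 0.0
```

```bash
python3 - <<'E'
from h import *
s=st();print(s["contact_force"])
w=robot.camera("wrist")
i=w["img"].astype(int);m=((i[...,0]>130)&(i[...,1]<60)&(i[...,2]<60)).astype(np.uint8)
n,l,stt,c=cv2.connectedComponentsWithStats(m);print([(stt[k],c[k].round(1)) for k in range(1,n) if stt[k,4]>15])
for z in (83,53): print(z,w2px(w,[[582.2+8*a,-25+8*b,z] for a,b in((0,0),(.927,.375),(-.927,-.375),(.375,-.927))]).round(1).tolist())
E
```

```text
t 29.32 tcp [581.8 -25.2 168.2] psi 22.0 tilt 0.05 q6 1.0120126672282388 gap 0.3503574271035218
[ 0.39716831  1.27241026 -0.69533438]
[(array([317, 165,   6,   6,  25], dtype=int32), array([319.2, 167.9])), (array([309, 192,  19,  20, 309], dtype=int32), array([317.7, 201.7]))]
83 [[317.6, 203.8], [317.6, 193.8], [317.6, 213.6], [327.8, 203.8]]
53 [[317.6, 194.8], [317.6, 185.8], [317.6, 203.6], [326.8, 194.8]]
```

```bash
python3 -c "
from station import robot
print(robot.job_done())"
```

```text
the job is handed in; nothing more can be done
None
```

I handed the job in at about 29 s, with no verdict returned: the bushing is seated and turned so its index hole is over the lock hole, and the pin is through both and released. The bystanders were not touched as far as I could tell. The pin's final depth was read from the arm's height and a camera check of the head's position, not measured directly.

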